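Fit the nested shaker lids on the salt cup, then lift off the outer lid

TASK

Close the open cup of coarse salt with its nested pair of lids: pick up the wide shaker lid by its neck with the small knobbed cap still sitting on it, lower the pair (do not drop it) until the shaker lid is fully seated in the cup's mouth, and let go. Then take the cap by its knob and lift it alone, leaving the shaker lid undisturbed on the cup, and finish while still holding the cap in the gripper, raised about 10 cm above where it sat. Keep the cup upright and roughly where it stands, and leave the empty cup, the mill and the spice jar alone.

Things in the scene. Friction and masses are not known exactly. Their poses are not given: they have to be found in the camera images.
- cup_mouth (a point): centre of the open mouth, level with the rim, of the tall clear plastic cup with white coarse salt: 118 mm high, 106 mm outside diameter at the rim, 80 mm at the foot, clear opening at least 92 mm at the rim, narrowing slightly below. Loose, upright on the worktop, about 0.2 kg. z is its upright axis.
- lid_neck (a point): centre of the neck of the round steel shaker lid (inner lid), z up its axis. Neck: hollow collar, outside diameter 60 mm, 30 mm high (15 mm below to 15 mm above this point); grip it here. The flange it stands on has its top 15 mm below this point; fingertips must stay above it. With the lid seated, this point is 19 mm above cup_mouth.
- cap_knob (a point): centre of the knob of the cap (outer lid), z up its axis: black upright round knob, diameter 22 mm, 20 mm high (10 mm below to 10 mm above this point), on the middle of a steel disc. While the cap sits on the shaker lid this point is 29 mm above lid_neck.
- salt_cup: the clear cup with the salt; origin at the centre of its underside, z up.
- shaker_lid: the shaker lid, loose, 0.14 kg; origin at the centre of its underside, 31 mm below lid_neck. From below: plug 86 mm in diameter, 12 mm deep (stands on it on the worktop; goes into the cup's mouth), flange 112 mm in diameter, 4 mm thick (its underside comes to rest on the cup's rim), then the neck, with a perforated floor 14 mm below its top.
- cap: the cap, 0.05 kg; origin at the centre of its disc's underside, 14 mm below cap_knob. Disc 58 mm in diameter, 4 mm thick, with a plug below 47 mm in diameter, 8 mm deep. It sits loosely in the neck of the shaker lid, held by its weight alone, disc on the neck's top.
- empty_cup: low empty clear cup, 116 mm in diameter, 60 mm high; loose bystander, origin under its centre. Near and above it the basket handle of the (fixed) fryer juts out over the worktop at x 0.48 to 0.62, y 0.31 to 0.34, z 0.34 to 0.37 m: keep the arm clear of it.
- mill: small glass mill with a grey top, 44 mm in diameter, 90 mm high; loose bystander, origin under its centre.
- spice_jar: spice jar with a green cap, 42 mm in diameter, 87 mm high; loose bystander, origin under its centre.
Things that resemble listed ones, but are neither listed nor needed, are in the scene too. Leave any blue look-alike of the shaker_lid alone.

How it is judged:
By the outcome, as a careful person would: the job done as asked, in the order asked, and still so for the second after the job is handed in, while the arm keeps its last pose, push and grip.
It also fails if it takes over 56 s, if anything falls off the work surface, if the arm or the gripper's body presses on something with over 40 N, if the wrist force passes 120 N, or if a joint passes its speed limit or range.

ROBOT

A 7-joint arm with a two-finger parallel gripper is mounted at the origin on a cart in front of the work surface, level with it; the furniture and walls round the work are solid. World frame = base frame: x ahead of the robot, y to its left, z up, the work surface at z = 0. Lengths are in m, angles in rad, forces in N, time in s.
With the tool pointing down it reaches from about 0.4 to 0.85 m from the base axis. Payload 10.4 kg.
Tool frame: the origin (TCP) lies midway between the tips of the shut fingers; the grasp point (between the pads) lies 19 mm behind it (manip.hold_point_z is the distance from the TCP to the grasp point, in m); z points along the fingers, y is the line along which they close (so a half turn about z gives the same grasp; the last joint's range is limited). The gripper opens to 85 mm and grips with 20 to 120 N. Pads are 22 mm wide; open, the fingers measure 114 mm over their backs; the gripper's body (76 mm by 85 mm) begins 54 mm behind the grasp point. The pads swing forward as they close: fully open they stand 13 mm farther back than shut.
Start: joints at [1.177, 0.332, -0.065, 1.46, 0.022, 1.35, -0.088], TCP at [0.226, -0.583, 0.231] pointing down, gripper open.
Joint ranges: [-2.6, 2.6], [-0.5, 2.12], [-1.47, 1.34], [0.16, 2.42], [-1.27, 4.41], [0.06, 2.06], [-2.6, 2.6]. Speed limits (rad/s): [2.22, 2.22, 2.79, 2.79, 3.14, 3.14, 3.14].

INTERFACE

Orientations are given as a unit quaternion [x, y, z, w].
In Python, from workcell import manip, eyes, job gives the robot as it stands.
- The arm moves only by the shell command python3 -m crank 'ROWS' [FORCE]. ROWS is JSON, a list that holds one entry, the list of rows, each a list of 7 numbers: the finger opening in cm, from 0 to 8.54, then the shift along the world's x, y, z in cm, then the turn, a rotation vector about the world's x, y, z in degrees. In form: [[[hand, x, y, z, ax, ay, az], ...]]. A call has 1 to 20 rows; each row shifts and turns the commanded pose from where the row before left it; what a row does not reach is not made up. A row lasts 1/8 s, in which the tool goes at most 62.5 mm and 10.7 degrees, less where a joint would pass 70% of its speed; a pose out of reach is approached as far as the arm can. A call with a gripper value outside its range is refused whole. The fingers move at their own pace and stop on an object; FORCE is the grip in N (left out, the last holds). Time passes only in rows, so rows that do not move let the fingers close. It gives the time, the measured TCP pose, the force, the opening and the grip force at its end, in the units of the state.
- manip.get_obs(): the state, without advancing time (a new reading comes with each control period).
- eyes.camera(name): name is "scene" or "top" or "wrist"; returns (picture, depth): 400x640x3 uint8, red, green, blue; 400x640 float32, m along the optical axis (not along the pixel's ray), 0 where there is no reading.
- eyes.camera_params(name): a dict with "fx", "fy", "cx", "cy" (pixels), "world_from_camera" (4x4, takes a point from camera to world coordinates); the wrist camera has in their place "hand_eye" (4x4, takes a point from camera to tool coordinates, whose origin is the TCP and whose axes are the flange's). Camera axes: x right, y down, z forward; pixel columns grow to the right and rows downward; lengths in m; the calibration is good to about 2 mm. A picture is of the moment at which its call begins: read the wrist's pose just before it. camera_params takes no time and is no camera call.
- job.hand_in(): hands the job in; it is judged then, once.
The state is a dict: "clock": time; "joint_pos": joint angles; "joint_velocities": joint speeds; "tau": joint torques, N m; "position": TCP position; "ee_rot": TCP orientation; "ft_force": force on the tool from outside, world axes, zero at the start; "torque": the same for the moment, N m; "grip_width": opening from 0.0 (shut) to 1.0 (fully open); "grasp_force": force on a finger pad.
Only numpy, scipy, OpenCV 4.12 (cv2) and the standard library are available. Lean on these libraries where they do the work, as an engineer would, in place of code of your own. Each camera call takes 0.05 s, during which the arm holds its last target. There are 200 camera calls.

## Working session

There is one attempt and no reset: what is moved stays moved. The work goes in short steps, Python scripts to look and compute and a shell command to move; the robot and the scene stay as the last step left them, time stands still between calls to the robot, and variables do not carry over. Pictures are saved under pics/ and viewed, at most 10 in all, crops included, and the job is handed in when it is done.

```bash
mkdir -p pics; ls
cat > h.py <<'E'
import numpy as np, cv2
from workcell import manip, eyes, job
def cloud(name):
    o=manip.get_obs(); im,d=eyes.camera(name); p=eyes.camera_params(name)
    v,u=np.mgrid[:400,:640]
    P=np.stack([(u-p['cx'])/p['fx']*d,(v-p['cy'])/p['fy']*d,d],-1)
    T=np.array(p['world_from_camera']) if 'world_from_camera' in p else None
    if T is None:
        from scipy.spatial.transform import Rotation as R
        W=np.eye(4);W[:3,:3]=R.from_quat(o['ee_rot']).as_matrix();W[:3,3]=o['position']
        T=W@np.array(p['hand_eye'])
    X=P@T[:3,:3].T+T[:3,3]; X[d==0]=np.nan
    return im,X,T,p
def ray(T,p,u,v,z):
    r=T[:3,:3]@np.array([(u-p['cx'])/p['fx'],(v-p['cy'])/p['fy'],1]); o=T[:3,3]
    return o+r*(z-o[2])/r[2]
def save(n,im): cv2.imwrite('pics/'+n+'.png',im[...,::-1])
E
python3 - <<'E'
from h import *
for n in ('top','scene'):
    im,X,T,p=cloud(n); save(n+'0',im); np.savez(n+'.npz',im=im,X=X,T=T); print(n,T.round(3),p['fx'],p['cx'],p['cy'])
o=manip.get_obs(); print(o, manip.hold_point_z)
E
```

```text
pics
top [[ 0.022 -0.983  0.181  0.282]
 [-1.    -0.026 -0.018 -0.052]
 [ 0.022 -0.181 -0.983  1.374]
 [ 0.     0.     0.     1.   ]] 472.0947398416349 321.99222884786604 202.63920837001132
scene [[-0.476 -0.409  0.779 -0.453]
 [-0.88   0.224 -0.419  0.449]
 [-0.003 -0.884 -0.467  0.68 ]
 [ 0.     0.     0.     1.   ]] 428.8023974125096 317.9698893670114 208.91373369032584
{'clock': 0.1, 'joint_pos': array([ 1.1773766 ,  0.33283514, -0.06469316,  1.46087003,  0.02160007,
        1.34991817, -0.08851051]), 'joint_velocities': array([ 0.00010677, -0.00402225,  0.00030726, -0.00052591,  0.00200838,
        0.00095859,  0.00148067]), 'tau': array([ 2.37392785e-03, -6.26747918e+01,  5.00006124e-02, -3.92430675e+01,
        1.63901009e-02,  6.98003161e-03,  3.23527999e-06]), 'position': array([ 0.22635317, -0.58219687,  0.2305729 ]), 'ee_rot': array([ 9.82860324e-01,  1.84350585e-01, -1.54100800e-04, -6.49612798e-04]), 'ft_force': array([ 0.54521886,  0.10652909, -0.59797265]), 'torque': array([-0.02356794,  0.04540707, -0.05937839]), 'grasp_force': 0.0, 'grip_width': 0.998438830698604} 0.0187
```

View pics/top0.png

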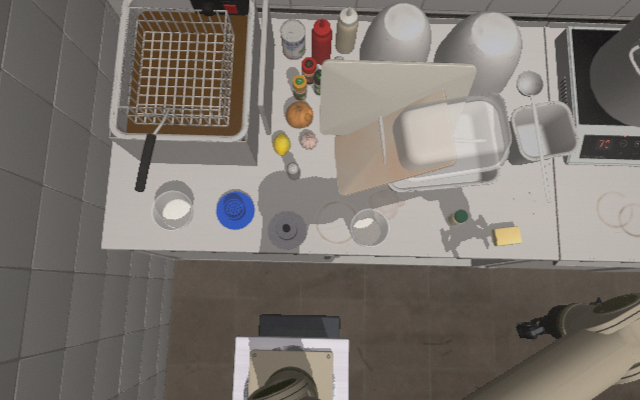

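View pics/scene0.png

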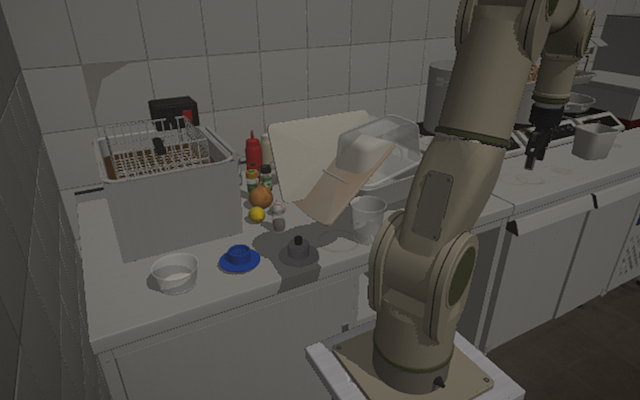

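Top view: the candidates for the shaker lid are the steel one with the black knob at (287,230) and the blue one at (235,210). Steel with a black knob matches the description, and the blue one is the look-alike to leave alone. The cups are the tall one at (368,228), which looks like the salt cup, and the low one at (173,208), which looks like the empty cup. I'll confirm with a crop and heights.

Run:
```python
from h import *
t=np.load('top.npz');s=np.load('scene.npz')
a=cv2.resize(t['im'][170:260,140:480],None,fx=2.3,fy=2.3,interpolation=2); b=cv2.resize(s['im'][180:300,140:400],None,fx=3,fy=3,interpolation=2)
b=b[:, :a.shape[1]] if b.shape[1]>a.shape[1] else cv2.copyMakeBorder(b,0,0,0,a.shape[1]-b.shape[1],0)
save('crop1',np.vstack([a,b]))
p=eyes.camera_params('top');T=t['T'];X=t['X'];im=t['im']
# knob
g=im.max(2); m=np.zeros(g.shape,np.uint8); m[215:245,272:302]=(g[215:245,272:302]<50)
n,l,st,c=cv2.connectedComponentsWithStats(m); print(st,c)
for k in range(1,n):
    if st[k,4]>20:
        q=X[l==k]; print('knob',np.nanmedian(q,0),np.nanmax(q[:,2]),ray(T,p,*c[k],0.07))
for nm,(u0,u1,v0,v1) in dict(lid=(255,320,198,262),cup=(340,395,198,255),low=(145,205,180,235),blue=(210,260,185,235)).items():
    q=X[v0:v1,u0:u1].reshape(-1,3); q=q[~np.isnan(q[:,0])]
    print(nm,np.histogram(q[:,2],bins=np.arange(-.01,.16,.01))[0])
    for lo,hi in ((.008,.022),(.03,.06),(.05,.07),(.1,.13)):
        k=q[(q[:,2]>lo)&(q[:,2]<hi)]
        if len(k)>10:
            (cx,cy),r=cv2.minEnclosingCircle(k[:,:2].astype(np.float32)); print(lo,len(k),cx,cy,r,np.median(k[:,2]))
```

```text
[[     0      0    640    400 255975]
 [   283    225      7      7     25]] [[319.50329915 199.49722043]
 [285.72       227.96      ]]
knob [0.44865665 0.02360212 0.07028364] 0.07367294815244896 [0.4484104  0.02398593 0.07      ]
lid [1307 1142  729   63    9  162  132   28   23    0    0    0    0    0
    0    0]
0.008 799 0.4868113398551941 0.02811669185757637 0.09680966287851334 0.015924741398310127
0.03 303 0.4504910111427307 0.02513885870575905 0.03003835678100586 0.04954574813233048
0.05 160 0.45048609375953674 0.02505199797451496 0.028539815917611122 0.05224807988451141
cup [924 983   6  26 577  88  50  42  39  51  38  60 215  18   0   0]
0.008 15 0.4665951728820801 -0.22584974765777588 0.08929024636745453 0.01012665848135752
0.03 715 0.4513220191001892 -0.2017611265182495 0.04501182958483696 0.036838571234256046
0.05 92 0.4511580765247345 -0.20220237970352173 0.045200005173683167 0.05932550341856202
0.1 293 0.45038872957229614 -0.20222049951553345 0.05350060015916824 0.1155404945299161
low [1043 1436  258  104   86  105  176   80    0    0    0    0    0    0
    0    0]
0.008 467 0.5013161301612854 0.3364020586013794 0.09038746356964111 0.01074752936371448
0.03 367 0.49290895462036133 0.34701085090637207 0.058491431176662445 0.049463395771364826
0.05 256 0.4931310713291168 0.34666985273361206 0.058725785464048386 0.058312874635898515
blue [682 679 701 127 197  96   6   0   0   0   0   0   0   0   0   0]
0.008 761 0.5079599022865295 0.1681092381477356 0.0806027203798294 0.015871411828988435
0.03 299 0.5042597651481628 0.17628037929534912 0.03059498593211174 0.03494649512887826
```

View pics/crop1.png

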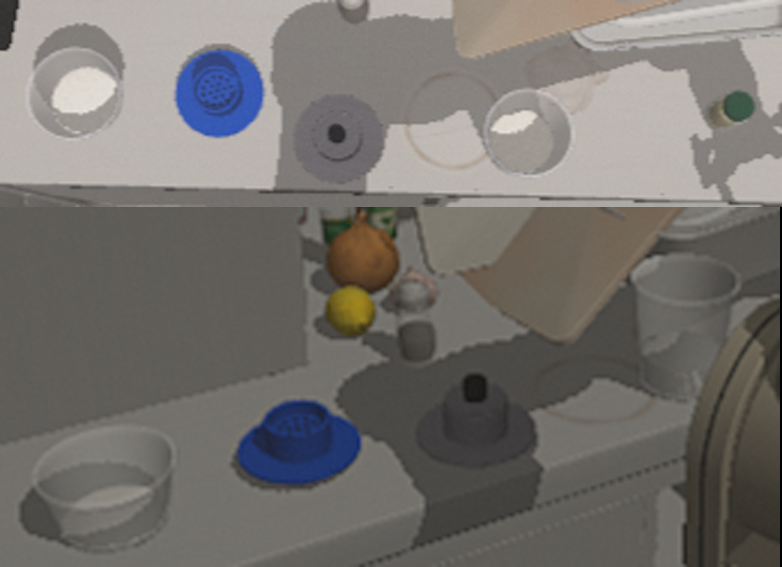

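The crop confirms it: the steel lid with the black knob is the target, and the tall cup has the salt (fill at z≈0.036, rim at 0.116). The low cup on the left is the empty one. Next I'll check the board's height near the cup before travelling.

```bash
python3 - <<'E'
from h import *
X=np.concatenate([np.load(f)['X'].reshape(-1,3) for f in('top.npz','scene.npz')]);X=X[~np.isnan(X[:,0])]
for x in np.arange(.3,.8,.05):
    print('%.2f'%x,[round(float(X[(abs(X[:,0]-x-.025)<.025)&(abs(X[:,1]-y-.025)<.025)][:,2].max(initial=0)),2) for y in np.arange(-.6,.2,.05)])
E
python3 -m crank '[[[8.5,3.7,4.7,2,0,0,-4],[8.5,3.7,4.7,2,0,0,-4],[8.5,3.7,4.7,1,0,0,-4],[8.5,3.7,4.7,0,0,0,-4],[8.5,3.7,4.7,0,0,0,-4],[8.5,3.7,4.7,0,0,0,-1],[8.5,0,0,0,0,0,0],[8.5,0,0,0,0,0,0]]]' 30
```

```text
0.30 [0.0, 0.0, 0.0, 0.0, 0.0, 0.0, 0.0, 0.0, 0.0, 0.0, 0.0, 0.0, 0.0, 0.0, 0.0, 0.0]
0.35 [0.01, 0.01, 0.01, 0.01, 0.01, 0.01, 0.01, 0.12, 0.12, 0.01, 0.01, 0.01, 0.02, 0.01, 0.01, 0.01]
0.40 [0.03, 0.01, 0.01, 0.01, 0.01, 0.01, 0.12, 0.12, 0.12, 0.12, 0.01, 0.05, 0.07, 0.05, 0.01, 0.02]
0.45 [0.03, 0.01, 0.09, 0.09, 0.01, 0.01, 0.12, 0.12, 0.13, 0.12, 0.01, 0.05, 0.07, 0.05, 0.04, 0.05]
0.50 [0.01, 0.01, 0.09, 0.09, 0.01, 0.01, 0.01, 0.12, 0.12, 0.01, 0.01, 0.01, 0.02, 0.01, 0.05, 0.05]
0.55 [0.1, 0.11, 0.11, 0.11, 0.19, 0.21, 0.18, 0.11, 0.07, 0.04, 0.01, 0.01, 0.07, 0.01, 0.02, 0.02]
0.60 [0.15, 0.26, 0.26, 0.25, 0.25, 0.24, 0.23, 0.11, 0.07, 0.03, 0.01, 0.08, 0.09, 0.01, 0.25, 0.25]
0.65 [0.17, 0.26, 0.26, 0.25, 0.25, 0.24, 0.24, 0.11, 0.07, 0.03, 0.01, 0.04, 0.06, 0.05, 0.25, 0.3]
0.70 [0.13, 0.27, 0.26, 0.26, 0.25, 0.25, 0.24, 0.11, 0.07, 0.06, 0.05, 0.05, 0.05, 0.24, 0.26, 0.31]
0.75 [0.13, 0.27, 0.27, 0.26, 0.25, 0.24, 0.23, 0.17, 0.17, 0.17, 0.17, 0.1, 0.09, 0.24, 0.25, 0.31]
clock: 1.1
position: [0.4474, -0.3018, 0.2806]
ee_rot: [1.0, 0.002, -0.0, 0.0]
ft_force: [-0.2, -0.2, -0.5]
grip_width: 0.997
grasp_force: 0.0
```

```bash
python3 -m crank '[[[8.5,0,5.4,0,0,0,0],[8.5,0,5.4,0,0,0,0],[8.5,0,5.4,0,0,0,0],[8.5,0,5.4,0,0,0,0],[8.5,0,5.4,0,0,0,0],[8.5,0,5.4,0,0,0,0],[8.5,0,0,0,0,0,0],[8.5,0,0,0,0,0,0]]]'
cat > w.py <<'E'
from h import *
import sys
im,X,T,p=cloud('wrist'); save(sys.argv[1],im); print(manip.get_obs()['position'],T.round(3).tolist())
np.savez(sys.argv[1]+'.npz',im=im,X=X,T=T)
q=X.reshape(-1,3);q=q[~np.isnan(q[:,0])];print(np.histogram(q[:,2],bins=np.arange(-.02,.2,.01))[0])
E
python3 w.py w1
```

```text
clock: 2.1
position: [0.4478, 0.0208, 0.2809]
ee_rot: [1.0, 0.001, -0.0, 0.0]
ft_force: [-0.0, -0.9, 0.8]
grip_width: 0.995
grasp_force: 0.0
[0.44785318 0.02053181 0.28082906] [[0.002, -0.954, -0.299, 0.525], [-1.0, -0.002, -0.001, 0.021], [-0.0, 0.299, -0.954, 0.424], [0.0, 0.0, 0.0, 1.0]]
[  888 23370 70807 11932  2386  5984  4084  4078  2719  2457  2176  2218
  1597  2538     8     0     0     0     0     0     0]
```

View pics/w1.png

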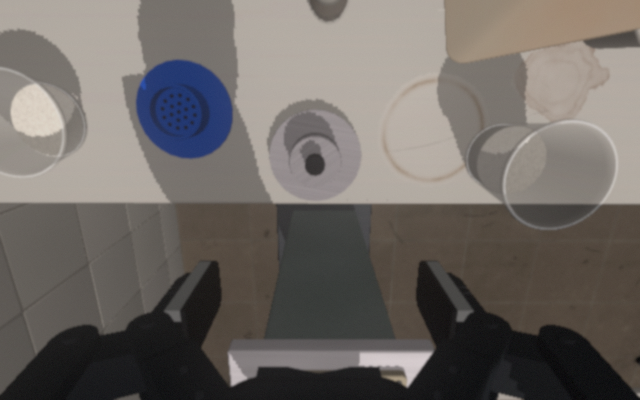

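The wrist view shows the lid at (315,150), the knob at (315,164), and the salt cup's rim centre near (560,174). I'll refine those positions.

```bash
cat > m.py <<'E'
from h import *
import sys
def circfit(P):
    A=np.c_[2*P,np.ones(len(P))]; k=np.ones(len(P),bool)
    for _ in range(6):
        s=np.linalg.lstsq(A[k],(P[k]**2).sum(1),rcond=None)[0]; r=np.sqrt(s[2]+s[0]**2+s[1]**2)
        e=abs(np.hypot(*(P-s[:2]).T)-r); k=e<max(.0015,1.5*np.median(e))
    return s[:2].round(4),round(float(r),4),int(k.sum())
def knob(im,X,T,p,box,z):
    u0,u1,v0,v1=box; m=np.zeros(im.shape[:2],np.uint8); m[v0:v1,u0:u1]=im[v0:v1,u0:u1].max(2)<45
    n,l,st,c=cv2.connectedComponentsWithStats(m); k=1+st[1:,4].argmax(); q=X[l==k]
    c_,r=cv2.minEnclosingCircle(np.argwhere(l==k)[:,::-1].astype(np.float32))
    print('knob px',c[k],st[k],'depth med',np.nanmedian(q,0).round(4),'ray',ray(T,p,*c[k],z).round(4))
E
python3 - <<'E'
from m import *
d=np.load('w1.npz');im,X,T=d['im'],d['X'],d['T'];p=eyes.camera_params('wrist')
knob(im,X,T,p,(295,335,145,185),.068)
def ring(X,box,z0,z1,last):
    u0,u1,v0,v1=box;q=X[v0:v1,u0:u1].reshape(-1,3);q=q[(q[:,2]>z0)&(q[:,2]<z1)]
    c=np.median(q[:,:2],0) if last is None else np.array(last)
    # outermost point per angular bin
    a=np.arctan2(*(q[:,:2]-c).T[::-1]);r=np.hypot(*(q[:,:2]-c).T);b=(a*20/np.pi).astype(int)
    P=np.array([q[b==i][r[b==i].argmax(),:2] for i in np.unique(b)]);return circfit(P),np.median(q[:,2])
t=np.load('top.npz')
print('flange wrist',ring(X,(262,366,92,203),.011,.03,(.45,.0245)))
print('flange top',ring(t['X'],(260,312,205,255),.011,.03,(.45,.0245)))
print('neck/disc wrist',ring(X,(262,366,92,203),.04,.056,(.45,.0245)))
print('neck/disc top',ring(t['X'],(260,312,205,255),.04,.056,(.45,.0245)))
print('cup rim wrist',ring(X,(460,640,110,235),.106,.13,(.45,-.202)))
print('cup rim top',ring(t['X'],(340,395,198,255),.106,.13,(.45,-.202)))
E
```

```text
Traceback (most recent call last):
  File "m.py", line 11, in knob
    n,l,st,c=cv2.connectedComponentsWithStats(m); k=1+st[1:,4].argmax(); q=X[l==k]
                                                      ~~~~~~~~~~~~~~~^^
ValueError: attempt to get argmax of an empty sequence
```

```bash
sed -i 's/max(2)<45/max(2)<75/' m.py
cat > r.py <<'E'
from m import *
def ring(X,box,z0,z1,last):
    u0,u1,v0,v1=box;q=X[v0:v1,u0:u1].reshape(-1,3);q=q[(q[:,2]>z0)&(q[:,2]<z1)]
    c=np.array(last)
    q=q[np.hypot(*(q[:,:2]-c).T)<.064]
    a=np.arctan2(*(q[:,:2]-c).T[::-1]);r=np.hypot(*(q[:,:2]-c).T);b=(a*20/np.pi).astype(int)
    P=np.array([q[b==i][r[b==i].argmax(),:2] for i in np.unique(b)]);return circfit(P),np.median(q[:,2])
E
python3 - <<'E'
from r import *
d=np.load('w1.npz');im,X,T=d['im'],d['X'],d['T'];p=eyes.camera_params('wrist')
knob(im,X,T,p,(295,335,145,185),.068)
t=np.load('top.npz')
print('flange wrist',ring(X,(262,366,92,203),.011,.03,(.45,.0245)))
print('flange top',ring(t['X'],(260,312,205,255),.011,.03,(.45,.0245)))
print('neck/disc wrist',ring(X,(262,366,92,203),.04,.056,(.45,.0245)))
print('neck/disc top',ring(t['X'],(260,312,205,255),.04,.056,(.45,.0245)))
print('cup rim wrist',ring(X,(460,640,110,235),.106,.13,(.45,-.202)))
print('cup rim top',ring(t['X'],(340,395,198,255),.106,.13,(.45,-.202)))
E
```

```text
knob px [314.30618893 163.7752443 ] [306 154  18  21 307] depth med [0.4537 0.0253 0.0704] ray [0.4534 0.025  0.068 ]
flange wrist ((array([0.4524, 0.0246]), 0.0556, 39), np.float64(0.016479495373945663))
flange top ((array([0.4506, 0.0253]), 0.0551, 37), np.float64(0.016216597745345007))
neck/disc wrist ((array([0.4527, 0.0246]), 0.0294, 39), np.float64(0.050371287322165226))
neck/disc top ((array([0.4502, 0.0249]), 0.0286, 36), np.float64(0.04958464099189963))
cup rim wrist ((array([ 0.452 , -0.2023]), 0.0527, 39), np.float64(0.11605071360034816))
cup rim top ((array([ 0.4501, -0.2021]), 0.0523, 39), np.float64(0.1160734229745799))
```

```bash
python3 -m crank '[[[8.5,0.4,0.4,-5,0,0,0],[8.5,0,0,-6,0,0,0],[8.5,0,0,-6,0,0,0],[8.5,0,0,-4,0,0,0],[8.5,0,0,-1.5,0,0,0],[8.5,0,0,0,0,0,0],[8.5,0,0,0,0,0,0]]]'
```

```text
clock: 3.02
position: [0.4531, 0.0263, 0.0575]
ee_rot: [1.0, 0.002, 0.001, 0.0]
ft_force: [-0.1, -0.2, -0.5]
grip_width: 0.994
grasp_force: 0.0
```

```bash
python3 -m crank '[[[8.5,-0.1,-0.1,-1.5,0,0,0],[8.5,0,0,-1.5,0,0,0],[8.5,0,0,-1,0,0,0],[8.5,0,0,0,0,0,0],[8.5,0,0,0,0,0,0],[7,0,0,0,0,0,0],[6,0,0,0,0,0,0],[5.5,0,0,0,0,0,0],[5,0,0,0,0,0,0],[5,0,0,0,0,0,0],[5,0,0,0,0,0,0],[5,0,0,0,0,0,0]]]' 40; python3 w.py w2 | head -1
```

```text
clock: 4.53
position: [0.4512, 0.0255, 0.0167]
ee_rot: [1.0, 0.002, 0.0, 0.0]
ft_force: [-3.1, -1.0, 9.7]
grip_width: 0.685
grasp_force: 41.4
[0.45120562 0.02545512 0.01671993] [[0.005, -0.955, -0.298, 0.528], [-1.0, -0.005, -0.001, 0.026], [0.0, 0.298, -0.955, 0.16], [0.0, 0.0, 0.0, 1.0]]
```

View pics/w2.png

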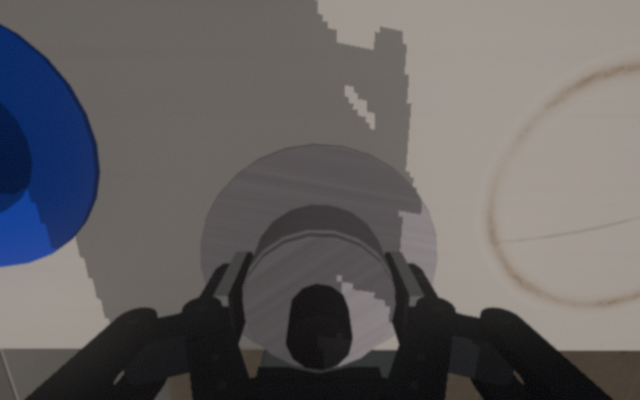

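The pads are on the neck and the cap still sits on it, with the knob at (320,325). Lift gently.

```bash
python3 -m crank '[[[5,0,0,0.5,0,0,0],[5,0,0,1,0,0,0],[5,0,0,2,0,0,0],[5,0,0,2.5,0,0,0],[5,0,0,2.5,0,0,0],[5,0,0,2.5,0,0,0],[5,0,0,2.5,0,0,0],[5,0,0,1.5,0,0,0],[5,0,0,0.5,0,0,0],[5,0,0,0,0,0,0],[5,0,0,0,0,0,0]]]'; python3 w.py w3
```

```text
clock: 5.95
position: [0.4503, 0.0256, 0.1701]
ee_rot: [1.0, 0.002, -0.001, -0.0]
ft_force: [0.2, -1.1, -1.7]
grip_width: 0.689
grasp_force: 43.5
[0.45038217 0.02557785 0.17019178] [[0.005, -0.954, -0.3, 0.527], [-1.0, -0.005, -0.001, 0.026], [-0.001, 0.3, -0.954, 0.313], [0.0, 0.0, 0.0, 1.0]]
[    0 20337 83951 10115  2284  6281  4178  2251  1267  1316  1366  1422
  1098  1549     1     0     0     0 10236  7407  1541]
```

View pics/w3.png

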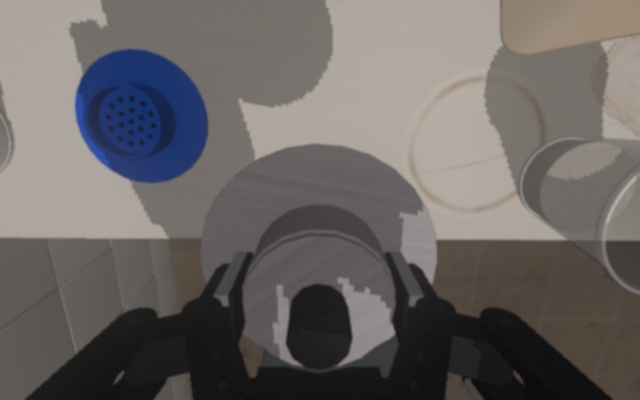

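Run:
```python
from r import *
for f,h in(('w2',0),('w3',.1535)):
    d=np.load(f+'.npz');im,X,T=d['im'],d['X'],d['T']
    print(f,ring(X,(190,450,130,370),.009+h,.026+h,(.4515,.0255)))
im,X,T,p=cloud('top'); h=.1535
for z0,z1 in((.011,.026),(.062,.08)): print('top',ring(X,(230,350,180,290),z0+h,z1+h,(.4515,.0255)))
print('cup top',ring(X,(340,395,198,255),.106,.13,(.45,-.202)))
```

```text
w2 ((array([0.4519, 0.0252]), 0.0558, 28), np.float64(0.01660685302822469))
w3 ((array([0.4509, 0.0254]), 0.0559, 27), np.float64(0.16986941100009328))
top ((array([0.4484, 0.0227]), 0.052, 3), np.float64(0.1693454250095835))
top ((array([0.281, 0.215]), 0.2899, 2), np.float64(0.22812893538510526))
cup top ((array([ 0.4501, -0.2019]), 0.0522, 39), np.float64(0.11562315349400265))
```

```bash
python3 -m crank '[[[5,0,-1,0,0,0,0],[5,0,-2,0,0,0,0],[5,0,-3,0,0,0,0],[5,0,-3.5,0,0,0,0],[5,0,-3.5,0,0,0,0],[5,0,-3.5,0,0,0,0],[5,0,-3,0,0,0,0],[5,0,-2,0,0,0,0],[5,0,-1.2,0,0,0,0],[5,0,0,0,0,0,0],[5,0,0,0,0,0,0],[5,0,0,0,0,0,0]]]'; python3 w.py w4|head -1
python3 - <<'E'
from r import *
d=np.load('w4.npz');im,X,T=d['im'],d['X'],d['T'];h=.1535
print('lid',ring(X,(190,450,130,370),.009+h,.026+h,(.4515,-.202)))
P=X[(X[...,2]>.108)&(X[...,2]<.125)&(np.hypot(X[...,0]-.451,X[...,1]+.202)<.06)];print('rim pts',len(P),P.mean(0) if len(P) else '')
if len(P)>30: print(circfit(P[:,:2]))
im,X,T,p=cloud('scene'); save('s4',im[130:330,300:500].repeat(3,0).repeat(3,1))
E
```

```text
clock: 7.55
position: [0.451, -0.2005, 0.1711]
ee_rot: [1.0, 0.003, 0.0, 0.0]
ft_force: [0.5, 0.3, -2.0]
grip_width: 0.69
grasp_force: 43.5
[ 0.45098542 -0.20064767  0.17103731] [[0.006, -0.954, -0.299, 0.528], [-1.0, -0.006, -0.001, -0.2], [-0.001, 0.299, -0.954, 0.314], [0.0, 0.0, 0.0, 1.0]]
lid ((array([ 0.4519, -0.2008]), 0.0557, 28), np.float64(0.17084070705917356))
rim pts 599 [ 0.50035501 -0.20612317  0.11780825]
(array([ 0.4506, -0.2026]), 0.0527, 499)
```

View pics/w4.png

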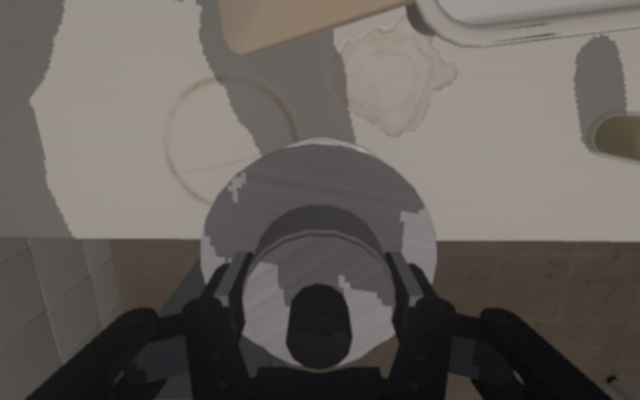

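Lid and cup are nearly aligned. I'll correct by −1 mm in x and −1.5 mm in y and lower to just above the rim.

```bash
python3 -m crank '[[[5,-0.1,-0.15,-0.5,0,0,0],[5,0,0,-1,0,0,0],[5,0,0,-1,0,0,0],[5,0,0,-0.7,0,0,0],[5,0,0,0,0,0,0],[5,0,0,0,0,0,0]]]'; python3 w.py w5|head -1
python3 - <<'E'
from r import *
d=np.load('w5.npz');im,X,T=d['im'],d['X'],d['T'];h=manip.get_obs()['position'][2]-.0167
print('lid',ring(X,(190,450,130,370),.010+h,.024+h,(.4515,-.202)))
P=X[(X[...,2]>.108)&(X[...,2]<.122)&(np.hypot(X[...,0]-.451,X[...,1]+.202)<.06)];print('rim pts',len(P))
if len(P)>30: print(circfit(P[:,:2]))
E
```

```text
clock: 8.4
position: [0.45, -0.2029, 0.1392]
ee_rot: [1.0, 0.002, 0.0, 0.0]
ft_force: [0.7, 0.2, -2.4]
grip_width: 0.688
grasp_force: 43.5
[ 0.45006773 -0.2029668   0.13929592] [[0.005, -0.954, -0.298, 0.527], [-1.0, -0.005, -0.001, -0.203], [-0.001, 0.298, -0.954, 0.283], [0.0, 0.0, 0.0, 1.0]]
lid ((array([ 0.4505, -0.2032]), 0.0559, 27), np.float64(0.13893103358680164))
rim pts 92
(array([ 0.45  , -0.2028]), 0.054, 92)
```

```bash
python3 -m crank '[[[5,0,0.05,-0.3,0,0,0],[5,0,0,-0.3,0,0,0],[5,0,0,-0.3,0,0,0],[5,0,0,-0.3,0,0,0],[5,0,0,-0.1,0,0,0],[5,0,0,0,0,0,0]]]'
```

```text
clock: 9.2
position: [0.4498, -0.2024, 0.1259]
ee_rot: [1.0, 0.002, -0.0, 0.0]
ft_force: [0.3, 0.2, -2.4]
grip_width: 0.687
grasp_force: 43.5
```

No contact force yet and the plug is already inside the mouth. Continue in small steps.

```bash
python3 -m crank '[[[5,0,0,-0.1,0,0,0],[5,0,0,-0.1,0,0,0],[5,0,0,-0.1,0,0,0],[5,0,0,0,0,0,0],[5,0,0,0,0,0,0]]]'
```

```text
clock: 9.82
position: [0.4498, -0.2024, 0.123]
ee_rot: [1.0, 0.002, 0.0, 0.0]
ft_force: [0.5, -0.8, -2.1]
grip_width: 0.691
grasp_force: 43.4
```

```bash
python3 -m crank '[[[5,0,0,-0.1,0,0,0],[5,0,0,-0.05,0,0,0],[5,0,0,0,0,0,0],[5,0,0,0,0,0,0]]]'
```

```text
clock: 10.32
position: [0.4504, -0.2026, 0.1226]
ee_rot: [1.0, 0.002, 0.001, 0.0]
ft_force: [-2.8, 1.8, 8.0]
grip_width: 0.685
grasp_force: 44.4
```

Contact came at the expected seating height with about 10 N. Release slowly, then check.

```bash
python3 -m crank '[[[5.7,0,0,0.05,0,0,0],[6,0,0,0,0,0,0],[6.3,0,0,0,0,0,0],[6.8,0,0,0,0,0,0],[7.5,0,0,0,0,0,0],[8.5,0,0,0,0,0,0],[8.5,0,0,0,0,0,0],[8.5,0,0,0,0,0,0]]]' 20
python3 -m crank '[[[8.5,0,0,1,0,0,0],[8.5,0,0,2,0,0,0],[8.5,0,0,4,0,0,0],[8.5,0,0,4,0,0,0],[8.5,0,0,0,0,0,0],[8.5,0,0,0,0,0,0]]]'; python3 w.py w6
python3 - <<'E'
from r import *
d=np.load('w6.npz');im,X,T=d['im'],d['X'],d['T']
print('flange',ring(X,(150,490,80,399),.113,.13,(.4505,-.2025)))
print('disc',ring(X,(150,490,80,399),.148,.158,(.4505,-.2025)))
P=X[(X[...,2]>.115)&(X[...,2]<.13)&(np.hypot(X[...,0]-.4505,X[...,1]+.2025)<.058)]
A=np.c_[P[:,:2]-P[:,:2].mean(0),np.ones(len(P))];print('plane tilt deg',np.degrees(np.linalg.lstsq(A,P[:,2],rcond=None)[0][:2]))
E
```

```text
clock: 11.32
position: [0.4498, -0.2024, 0.122]
ee_rot: [1.0, 0.002, -0.0, 0.0]
ft_force: [-0.2, 0.5, -0.4]
grip_width: 0.994
grasp_force: 0.0
clock: 12.08
position: [0.4496, -0.2023, 0.2318]
ee_rot: [1.0, 0.002, -0.0, 0.0]
ft_force: [0.5, 0.1, -0.7]
grip_width: 0.994
grasp_force: 0.0
[ 0.44937737 -0.20224595  0.23126946] [[0.005, -0.954, -0.299, 0.526], [-1.0, -0.005, -0.001, -0.202], [-0.001, 0.299, -0.954, 0.375], [0.0, 0.0, 0.0, 1.0]]
[  221 24137 86037  1401  1218  1264  1215  1132  1160  1286  2115  2708
  3504   343  9657   167   187  4467   136   925     0]
flange ((array([ 0.451 , -0.2028]), 0.0557, 39), np.float64(0.12239022984319067))
disc ((array([ 0.4517, -0.2027]), 0.0293, 39), np.float64(0.15630991491939117))
plane tilt deg [0.13106527 0.08717477]
```

View pics/w6.png

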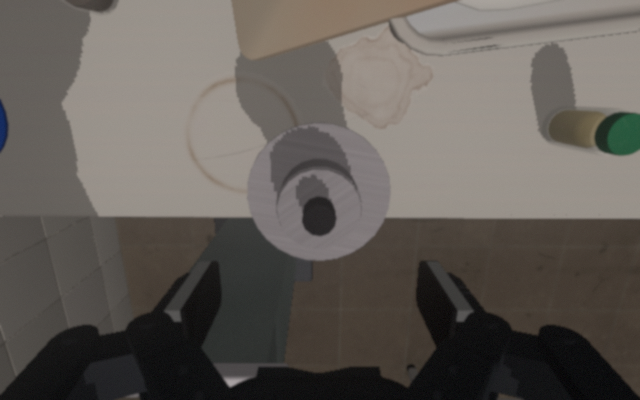

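The lid is seated: flange top at z=0.1224 against 0.122 expected, tilt about 0.1°, knob at (319,215). Next I'll descend on the knob and close gently.

```bash
python3 -m crank '[[[6,0.15,-0.05,-2,0,0,0],[5,0,0,-2,0,0,0],[4,0,0,-1.5,0,0,0],[4,0,0,-1,0,0,0],[4,0,0,-0.5,0,0,0],[4,0,0,0,0,0,0],[4,0,0,0,0,0,0],[4,0,0,0,0,0,0]]]' 20
```

```text
clock: 13.12
position: [0.4516, -0.203, 0.1624]
ee_rot: [1.0, 0.002, 0.0, 0.0]
ft_force: [0.1, -0.0, 0.6]
grip_width: 0.47
grasp_force: 0.0
```

```bash
python3 -m crank '[[[3.6,0,0.05,-0.2,0,0,0],[3.2,0,0,0,0,0,0],[2.8,0,0,0,0,0,0],[2.5,0,0,0,0,0,0],[2.2,0,0,0,0,0,0],[2,0,0,0,0,0,0],[1.6,0,0,0,0,0,0],[1.4,0,0,0,0,0,0],[1.4,0,0,0,0,0,0],[1.4,0,0,0,0,0,0]]]' 30
```

```text
clock: 14.38
position: [0.4514, -0.2024, 0.1601]
ee_rot: [1.0, 0.002, 0.0, 0.0]
ft_force: [-0.2, -1.0, 3.3]
grip_width: 0.238
grasp_force: 29.7
```

The knob is gripped. Lift straight up, slowly at first.

```bash
python3 -m crank '[[[1.4,0,0,0.2,0,0,0],[1.4,0,0,0.3,0,0,0],[1.4,0,0,0.5,0,0,0],[1.4,0,0,0.5,0,0,0],[1.4,0,0,1,0,0,0],[1.4,0,0,1.5,0,0,0],[1.4,0,0,2,0,0,0],[1.4,0,0,2,0,0,0],[1.4,0,0,1.5,0,0,0],[1.4,0,0,0.5,0,0,0],[1.4,0,0,0,0,0,0],[1.4,0,0,0,0,0,0],[1.4,0,0,0,0,0,0],[1.4,0,0,0,0,0,0]]]'; python3 w.py w7|head -1
python3 - <<'E'
from r import *
d=np.load('w7.npz');im,X,T=d['im'],d['X'],d['T']
def lid(X):
    m=(X[...,2]>.115)&(X[...,2]<.13)&(np.hypot(X[...,0]-.4505,X[...,1]+.2025)<.06);P=X[m]
    A=np.c_[P[:,:2]-P[:,:2].mean(0),np.ones(len(P))];print(len(P),'flange z',np.median(P[:,2]),'tilt',np.degrees(np.linalg.lstsq(A,P[:,2],rcond=None)[0][:2]))
lid(X);print(ring(X,(100,540,0,399),.115,.13,(.4505,-.2025)))
im2,X2,T2,p=cloud('scene');lid(X2)
a=cv2.resize(im2[60:300,300:500],(480,576)); b=cv2.resize(im,(320,200)); c=np.zeros((576,800,3),np.uint8);c[:,:480]=a;c[:200,480:]=b
i3,X3,_,_=cloud('top');c[220:400,480:780]=cv2.resize(i3[180:270,300:450],(300,180));save('fin',c);print(manip.get_obs())
E
```

```text
clock: 16.12
position: [0.4512, -0.2023, 0.2596]
ee_rot: [1.0, 0.002, -0.0, -0.0]
ft_force: [-0.8, 0.5, -0.4]
grip_width: 0.246
grasp_force: 29.4
[ 0.45126336 -0.20232281  0.2597519 ] [[0.005, -0.954, -0.299, 0.528], [-1.0, -0.005, -0.001, -0.202], [-0.001, 0.299, -0.954, 0.403], [0.0, 0.0, 0.0, 1.0]]
6607 flange z 0.1223817903496871 tilt [0.10760214 0.06203072]
((array([ 0.4513, -0.2026]), 0.0556, 29), np.float64(0.1223817903496871))
388 flange z 0.12128144857287343 tilt [ 0.54362379 -0.25515359]
{'clock': 16.275, 'joint_pos': array([ 0.7096673 ,  0.05115242, -0.3913411 ,  1.73478683,  0.01999937,
        1.35962441, -1.25192535]), 'joint_velocities': array([-0.00065668, -0.00232808, -0.00101048, -0.00085095, -0.00037342,
       -0.00056888, -0.00055272]), 'tau': array([ 1.14219201e-03, -4.12138081e+01, -6.46232441e-01, -3.95493507e+01,
        1.75946852e-02,  2.42656708e-03, -1.65932641e-05]), 'position': array([ 0.45130357, -0.20239626,  0.25989201]), 'ee_rot': array([ 9.99997712e-01,  2.13867937e-03, -4.07356349e-05,  1.35047810e-05]), 'ft_force': array([ 0.54695532,  0.2174627 , -0.69296309]), 'torque': array([ 0.02340358, -0.0156233 ,  0.02962817]), 'grasp_force': 29.402951173251495, 'grip_width': 0.23702821469128382}
```

View pics/fin.png

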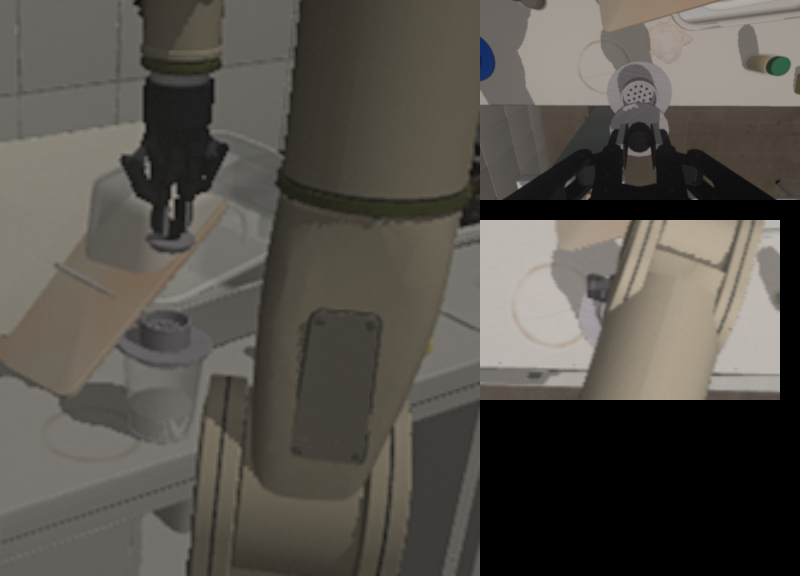

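The cap hangs level in the gripper at (170,240) in the montage. The perforated lid sits flat on the upright cup at (165,340). The cap has been raised 10 cm.

```bash
python3 -c "from workcell import job; print(job.hand_in())"
```

```text
the job is handed in; nothing more can be done
None
```

The job is handed in after about 16 s: the shaker lid is seated flat on the upright salt cup (flange at z=0.122 m, tilt about 0.1°), and the gripper still holds the cap by its knob, 10 cm above where it sat.

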